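Set the glue bench's extraction iris and start its fan

ROBOT

A 6-joint arm with a two-finger parallel gripper is mounted at the origin on the work surface. World frame = base frame: x ahead of the robot, y to its left, z up, the work surface at z = 0. Lengths are in mm, angles in rad, forces in N, time in s.
With the tool pointing down it reaches from about 300 to 775 mm from the base axis. Payload 14.6 kg.
Tool frame: the origin (TCP) lies midway between the tips of the shut fingers; the grasp point (between the pads) lies 19 mm behind it (manip.tcp_to_grasp is the distance from the TCP to the grasp point, in mm); z points along the fingers, x is the direction in which the jaws open and shut, and the axes are right-handed (so a half turn about z gives the same grasp; the last joint's range is limited). The gripper opens to 94 mm and grips with 3 to 60 N. Pads are 16 mm wide; open, the fingers measure 119 mm over their backs; the gripper's body (75 mm by 177 mm) begins 78 mm behind the grasp point.
Start: joints at [-1.218, 0.3, 1.521, -0, 1.321, -0.067], TCP at [224.16, -502.237, 205.446] pointing down, gripper open.
Joint ranges: [-3.03, 3.03], [-0.79, 2.21], [0.23, 2.52], [-1.04, 4.18], [0, 3.07], [-2.55, 2.55]. Speed limits (rad/s): [2.22, 2.22, 2.57, 3.14, 3.14, 3.14].

INTERFACE

Orientations are given as [roll, pitch, yaw] about the fixed x, y, z axes, in that order (R = Rz(yaw) Ry(pitch) Rx(roll)).
In Python, from cell import manip gives the robot as it stands.
- The arm moves only by the tool arm_command, never from a script. Its argument "steps" is a list of rows, each a list of 3 entries, a list of its own where there are three numbers: the opening, from 0 (shut) to 1 (fully open), then the shift along the tool's x, y, z in cm, then the turn about the tool's z in rad. A call has 1 to 5 rows; each row shifts and turns the commanded pose from where the row before left it, along the tool's axes as they then stand; what a row does not reach is not made up. A row lasts 1/12 s, in which the tool goes at most 41.7 mm and 7.16 degrees, less where a joint would pass 70% of its speed; a pose out of reach is approached as far as the arm can. A call with a gripper value outside its range is refused whole. The fingers move at their own pace and stop on an object; "force" is the grip in N (left out, the last holds). Time passes only in rows, so rows that do not move let the fingers close. It gives the time, the measured TCP pose, the force and the opening at its end, in the units of the state.
- manip.read_state(): the state, without advancing time (a new reading comes with each control period).
- manip.camera(name): name is "scene" or "top" or "wrist"; returns (picture, depth): 384x512x3 uint8, red, green, blue; 384x512 float32, mm along the optical axis (not along the pixel's ray), 0 where there is no reading.
- manip.calibration(name): a dict with "fx", "fy", "cx", "cy" (pixels), "distortion" ([k1, k2, p1, p2, k3] as OpenCV has them; the pictures are not rectified), "R" (3x3) and "t" (3): a world point X has camera coordinates R X + t; the wrist camera has in their place "tool_from_camera" (4x4, takes a point from camera to tool coordinates, whose origin is the TCP and whose axes are the tool frame's). Camera axes: x right, y down, z forward; pixel columns grow to the right and rows downward; lengths in mm; the calibration is good to about 2 mm. A picture is of the moment at which its call begins: read the wrist's pose just before it. calibration takes no time and is no camera call.
- manip.sign_off(): hands the job in, once; it reports no verdict.
The state is a dict: "clock": time; "joints": joint angles; "qd": joint speeds; "effort": joint torques, N m; "eef_pos": TCP position; "eef_rot": TCP orientation; "wrist_force": force on the tool from outside, world axes, zero at the start; "moment": the same for the moment, N m; "finger_gap": finger opening in mm.
Only numpy, scipy, OpenCV 4.12 (cv2) and the standard library are available. Lean on these libraries where they do the work, as an engineer would, in place of code of your own. Each camera call takes 0.05 s, during which the arm holds its last target.

TASK

Without pinching it, push the upright tab of the iris damper's lever round its arc with a fingertip until the lever's pointer lines up with the long mark on the scale and leave it there; then press the small round button on the fan switch box fully down and let it come back up. Do not press the broad mushroom button beside it, and do not lift or knock about any of the things lying on the bench.

Things in the scene. Friction and masses are not known exactly. Their poses are not given: they have to be found in the camera images.
- damper: Fixed round grey iris damper lying on the bench: housing disc 216 mm across and 34 mm high. Origin: centre of its underside, z up. An aluminium ring (130 mm across, top at 46 mm) turns on top of it about the vertical axis through the origin and carries a flat steel lever (14 mm wide, top at 47 mm) that points outwards.
- ring (a joint): Angle of the ring and its lever, rad, 0 to 2.4 between hard stops, growing counter-clockwise seen from above. At 1.2 the lever points along the damper's -x axis; at 0 it points 1.2 rad clockwise of that. Stiff: about 0.15 N m of friction (2 N at the tab) all the way, no spring; it stays where it is left. Starts between 0.05 and 0.5; the long mark always lies counter-clockwise of the start.
- axis (a point): Point on the ring's turning axis, 46 mm above the bench.
- tab (a point): Middle of the black upright tab on the lever, 77 mm from the axis and 75 mm above the bench. The tab is 12 mm thick along the arc, 22 mm long radially (66 to 88 mm from the axis) and stands from 46 to 96 mm above the bench; nothing else on the damper is higher than 47 mm. Its clockwise face is pushed to turn the ring counter-clockwise, and the other way round; pressing both faces at once counts as pinching.
- pointer (a point): Tip of the lever's narrow pointed nose, 98 mm from the axis, 44 mm above the bench.
- long_mark (a point): Inner end of the one long mark on the scale, 98 mm from the axis at the mark's direction. The scale is a fixed aluminium arc outside the ring (top at 38 mm, 80 to 125 mm from the axis) with black radial marks every 12 degrees from 100 mm outwards: twelve short ones of 9 by 2.5 mm and one long one of 22.5 by 5 mm. When set right, pointer and this point coincide seen from above. The scale is bolted on at a different angle each time.
- switchbox: Fixed grey switch box of the fan, 80 by 150 by 45 mm high, origin under its centre, long side along its y. On top: the small button at its y = +37 mm, the mushroom at y = -37 mm. It stands to the left or to the right of the damper.
- start (a joint): Travel of the small button, m: 0 up, 0.006 fully down; spring, 5 N when fully down; it comes back by itself.
- start_top (a point): Centre of the top of the small black round button (24 mm across), 67 mm above the bench when up, 10 mm above its steel collar.
- stop (a joint): Travel of the broad mushroom button, m: 0 up, 0.006 down. Leave alone.
- stop_top (a point): Centre of the top of the mushroom button (44 mm across), 79 mm above the bench.
- glue_tin: Loose steel tin, 100 mm across, 110 mm high, standing on the other side of the damper from the switch box. Leave alone. Origin under its centre, as for all the following.
- tape_roll: Loose roll of tape, 60 mm across, 24 mm high, lying behind the damper. Leave alone.
- tape_measure: Loose tape measure, 62 by 34 by 32 mm high. Leave alone.
- staple_box: Loose carton of staples, 35 by 75 by 25 mm high, in front of the switch box. Leave alone.
- spray_can: Loose standing spray can, 58 mm across, 170 mm high. Leave alone.
- mallet: Loose mallet lying, 200 mm long. Leave alone.
- knife: Loose utility knife lying, 150 mm long, 14 mm high. Leave alone.
Things that resemble listed ones, but are neither listed nor needed, are in the scene too. What is shaped like the switchbox but green or red is not meant.

How it is judged:
By the outcome, as a careful person would: the job done as asked, in the order asked, and still so for the second after the job is handed in, with the robot touching nothing.
It also fails if it takes over 45 s, if anything falls off the work surface, if the arm or the gripper's body presses on something with over 40 N, if the wrist force passes 120 N, or if a joint passes its speed limit or range.

## Working session

There is one attempt and no reset: what is moved stays moved. The work goes in short steps, Python scripts to look and compute and a tool call to move; the robot and the scene stay as the last step left them, time stands still between calls to the robot, and variables do not carry over. Pictures are saved under pics/ and viewed, and the job is handed in when it is done.

Besides the shell and the picture viewer there is one more tool, called after "Request:" by a JSON object that holds its "api" and its "payload". arm_command: Moves the arm, as the interface text tells. Its arguments: {"type":"object","properties":{"steps":{"type":"array","items":{"type":"array"}},"force":{"type":"number"}},"required":["steps"]}

```bash
ls; mkdir -p pics; python3 - <<'E'
from cell import manip
import cv2,numpy as np
s=manip.read_state();print(s)
for n in("top","scene"):
    p,d=manip.camera(n);np.savez(f"{n}0.npz",p=p,d=d)
    cv2.imwrite(f"pics/{n}0.png",cv2.cvtColor(p,cv2.COLOR_RGB2BGR)); print(manip.calibration(n))
print(manip.calibration("wrist"))
E
```

```text
pics
{'clock': 0.0, 'joints': array([-1.21762308e+00,  3.00513693e-01,  1.52157793e+00,  1.84399442e-05,
        1.32067522e+00, -6.66460935e-02]), 'qd': array([ 0.00044343, -0.00043551, -0.00173486, -0.00080939,  0.00141286,
       -0.00012706]), 'effort': array([ 3.90716332e-04, -5.31806874e+01, -3.52736342e+01,  7.08390889e-02,
        2.44322070e-02, -5.12011843e-05]), 'eef_pos': array([ 224.06753546, -502.00868976,  204.86429352]), 'eef_rot': array([-3.14149664e+00,  1.17039290e-03, -1.15098151e+00]), 'wrist_force': array([0.65745244, 0.27155267, 0.35594868]), 'moment': array([-0.00643592,  0.00544443, -0.0252148 ]), 'finger_gap': 94.11495309490387}
{'fx': 381.55804347588844, 'fy': 381.55804347588844, 'cx': 250.6462834477153, 'cy': 191.5449014126947, 'distortion': array([-0.01500277,  0.        ,  0.        ,  0.        ,  0.        ]), 'R': array([[ 0.02368678, -0.9996956 , -0.00690177],
       [-0.9946086 , -0.02286794, -0.10114739],
       [ 0.10095877,  0.00926041, -0.99484751]]), 't': array([ -35.30834364,  523.49016083, 1016.35470719])}
{'fx': 460.68756806968764, 'fy': 460
[... 220 characters left out ...]
61797918,  0.41681263, -0.66661005],
       [-0.55397474, -0.37078843, -0.74540454]]), 't': array([ 311.74510142, -275.31439108, 1907.31434638])}
{'fx': 276.29778364412323, 'fy': 276.29778364412323, 'cx': 253.75509495159272, 'cy': 192.93018757841537, 'distortion': array([-0.02706409,  0.        ,  0.        ,  0.        ,  0.        ]), 'tool_from_camera': array([[ 9.99998967e-01,  1.41366860e-03,  2.58113631e-04,
         2.35735522e-01],
       [-1.43291925e-03,  9.67324552e-01,  2.53537293e-01,
        -7.34685987e+01],
       [ 1.08738056e-04, -2.53537401e-01,  9.67325578e-01,
        -1.79745746e+02],
       [ 0.00000000e+00,  0.00000000e+00,  0.00000000e+00,
         1.00000000e+00]])}
```

View pics/top0.png

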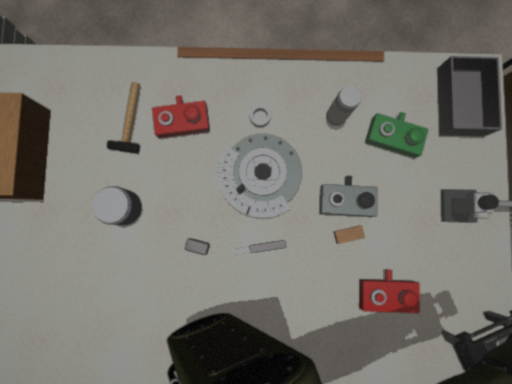

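View pics/scene0.png

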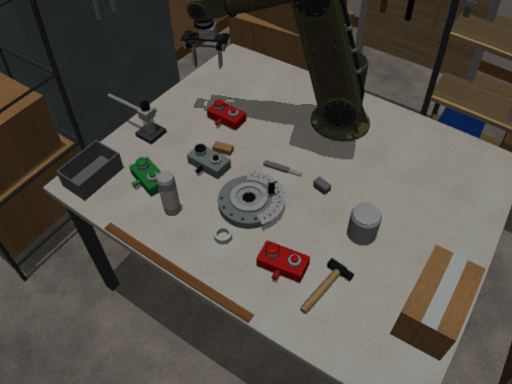

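The top view shows the grey damper at about (261,175). The black tab is at about (240,189). The grey switch box is at (349,200), with a small button at (338,199) and a mushroom at (367,200). The lookalikes are red boxes at (181,118) and (390,295) and a green box at (397,134). I'll check the choice in a close crop.

```bash
python3 - <<'E'
import cv2,numpy as np
p=np.load("top0.npz")["p"][:,:,::-1]
a=cv2.resize(p[125:225,210:310],(600,600),interpolation=cv2.INTER_CUBIC)
cv2.imwrite("pics/c_damper.png",cv2.convertScaleAbs(a,alpha=1.4))
a=cv2.resize(p[165:225,310:390],(800,600),interpolation=cv2.INTER_CUBIC)
cv2.imwrite("pics/c_box.png",cv2.convertScaleAbs(a,alpha=1.4))
E
```

```text
(no output)
```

View pics/c_damper.png

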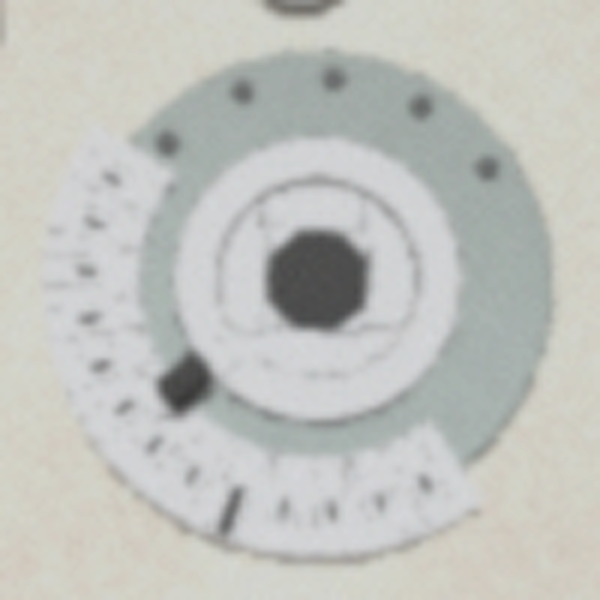

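View pics/c_box.png

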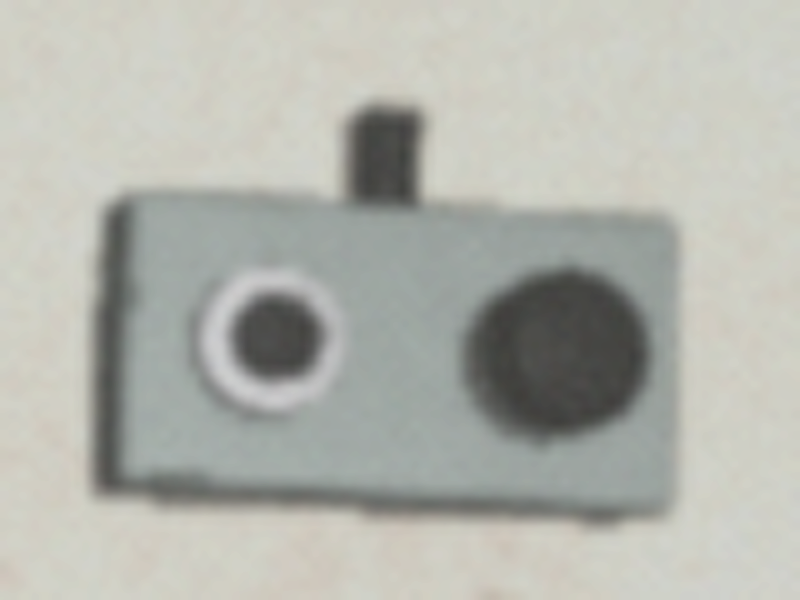

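Crops: the tab is at pixel (241,189), the ring centre at (263,172), and the long mark's inner end at (249.7,206.7), counter-clockwise of the tab. The grey box's small black button in its steel collar is at (337.7,198.5). I'll turn these into coordinates.

```bash
cat > h.py <<'E'
import numpy as np,cv2
from scipy.spatial.transform import Rotation as Ro
from cell import manip
def ext(name,st=None):
    c=manip.calibration(name)
    if name=="wrist":
        T=np.eye(4);T[:3,:3]=Ro.from_euler("xyz",st["eef_rot"]).as_matrix();T[:3,3]=st["eef_pos"]
        W=T@c["tool_from_camera"];R=W[:3,:3].T;t=-R@W[:3,3]
    else: R,t=c["R"],c["t"]
    K=np.array([[c["fx"],0,c["cx"]],[0,c["fy"],c["cy"]],[0,0,1]])
    return K,c["distortion"],np.array(R),np.array(t)
def cast(E,px,z):
    K,D,R,t=E
    u=cv2.undistortPoints(np.array(px,float).reshape(-1,1,2),K,D).reshape(-1,2)
    d=np.c_[u,np.ones(len(u))]@R; o=-R.T@t
    return o+d*((z-o[2])/d[:,2])[:,None]
def proj(E,X):
    K,D,R,t=E
    return cv2.projectPoints(np.array(X,float).reshape(-1,3),cv2.Rodrigues(R)[0],t,K,D)[0].reshape(-1,2)
E
python3 - <<'E'
from h import *
E=ext("top")
f=lambda x,y,o,s:((x+.5)/s-.5+o[0],(y+.5)/s-.5+o[1])
D=lambda x,y:f(x,y,(210,125),6); B=lambda x,y:f(x,y,(310,165),10)
c=lambda p,z:cast(E,[p],z)[0].round(1)
ring=[c(D(*p),46) for p in((176,280),(461,280),(317,138),(317,423))];print("ring",ring,np.mean(ring,0))
ax=np.mean(ring,0)
for n,p,z in(("tabtop",D(190,378),96),("tabmid",D(186,383),80),("mark_in",D(238,490),38),("mark_out",D(228,532),38)):
    q=c(p,z);v=q-ax;print(n,q,np.hypot(v[0],v[1]),np.arctan2(v[1],v[0]))
a,b=c(B(277,335),67),c(B(568,350),79);print(a,b,a-b)
E
```

```text
ring [array([576.5,   9.7,  46. ]), array([ 579.4, -118.3,   46. ]), array([642.8, -52.4,  46. ]), array([513.4, -55. ,  46. ])] [578.025 -54.     46.   ]
tabtop [5.267e+02 5.000e-01 9.600e+01] 74.86324615590746 2.326201125069134
tabmid [526.3   2.7  80. ] 76.74871741599335 2.310342398815417
mark_in [483.1 -20.4  38. ] 100.69615496631434 2.8013911112326912
mark_out [464.2 -16.3  38. ] 119.9058823619592 2.8217541427521624
[ 508.1 -250.7   67. ] [ 504.9 -323.3   79. ] [  3.2  72.6 -12. ]
```

Request:
{"api": "arm_command", "payload": {"steps": [[0,[-2.32,-3.42,0],0],[0,[-2.32,-3.42,0],0],[0,[-2.32,-3.42,0],0],[0,[-2.32,-3.42,0],0],[0,[-2.32,-3.42,0],0]], "force": 20}}

```text
clock: 0.52
eef_pos: [333.5, -324.8, 205.3]
eef_rot: [3.142, 0.0, -1.152]
wrist_force: [0.4, -0.5, 0.4]
finger_gap: 64.4
```

Request:
{"api": "arm_command", "payload": {"steps": [[0,[-2.32,-3.42,0],0],[0,[-2.32,-3.42,0],0],[0,[-2.32,-3.42,0],0],[0,[-2.32,-3.42,0],0],[0,[-2.32,-3.42,0],0]]}}

```text
clock: 0.93
eef_pos: [442.4, -149.0, 205.4]
eef_rot: [3.142, 0.0, -1.151]
wrist_force: [0.6, -1.6, 0.9]
finger_gap: 30.7
```

Request:
{"api": "arm_command", "payload": {"steps": [[0,[-2.32,-3.42,0],0],[0,[-2.32,-3.42,0],0],[0,[-2.32,-3.42,0],0],[0,[-2.32,-3.42,0],0],[0,[-2.32,-3.42,0],0]]}}

```text
clock: 1.35
eef_pos: [551.3, 26.8, 205.2]
eef_rot: [3.141, 0.0, -1.151]
wrist_force: [0.5, -0.4, -0.7]
finger_gap: 0.7
```

Request:
{"api": "arm_command", "payload": {"steps": [[0,[0,0,0],-0.11],[0,[0,0,0],-0.11],[0,[0,0,0],-0.11],[0,[0,0,0],0],[0,[0,0,0],0]]}}

```text
clock: 1.77
eef_pos: [550.7, 24.6, 205.2]
eef_rot: [3.141, 0.0, -0.824]
wrist_force: [0.2, -0.2, -0.5]
finger_gap: 0.2
```

```bash
python3 - <<'E'
from h import *
import pickle
s=manip.read_state();print(s)
p,d=manip.camera("wrist");pickle.dump((s,p,d),open("w1.pkl","wb"))
cv2.imwrite("pics/w1.png",cv2.convertScaleAbs(p[:,:,::-1],alpha=1.3))
E
```

```text
{'clock': 1.7667, 'joints': array([-2.17457255e-02,  3.03129663e-01,  1.51740817e+00, -1.66688682e-05,
        1.32157843e+00,  8.02652942e-01]), 'qd': array([-0.00312139, -0.00276991, -0.00016281,  0.00027558, -0.00044035,
        0.02960004]), 'effort': array([ 2.95187579e-01, -5.32293570e+01, -3.53515613e+01,  6.67069014e-02,
       -3.83963564e-02, -8.82450286e-01]), 'eef_pos': array([550.65969085,  24.62790017, 205.19213688]), 'eef_rot': array([ 3.14120485e+00,  3.52191991e-04, -8.24394620e-01]), 'wrist_force': array([ 0.22197564, -0.18150115, -0.53937901]), 'moment': array([ 0.03572067, -0.0560701 ,  0.02445591]), 'finger_gap': 0.21930899665831913}
```

View pics/w1.png

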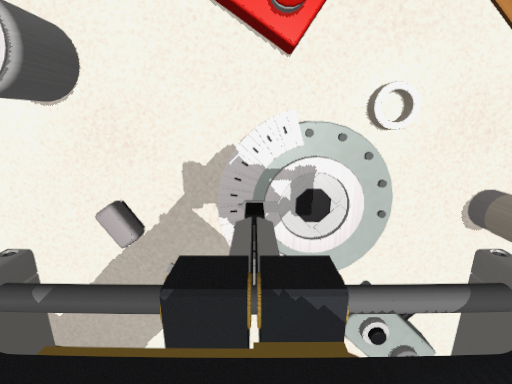

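The wrist view shows the ring centre at about (315,205). The fingers at (254,210) hide the tab and long mark, so I'll shift the tool along +y for a clear look.

Request:
{"api": "arm_command", "payload": {"steps": [[0,[0,3.5,0],0],[0,[0,3.5,0],0],[0,[0,3.5,0],0],[0,[0,3.5,0],0],[0,[0,0,0],0]]}}

```text
clock: 2.23
eef_pos: [445.4, -73.4, 205.7]
eef_rot: [3.141, -0.0, -0.827]
wrist_force: [-1.0, 0.6, 0.1]
finger_gap: 0.4
```

Request:
{"api": "arm_command", "payload": {"steps": [[0,[0,0,0],0],[0,[0,0,0],0]]}}

```text
clock: 2.4
eef_pos: [448.7, -70.7, 205.7]
eef_rot: [-3.141, -0.0, -0.823]
wrist_force: [-0.6, 0.4, 0.2]
finger_gap: 0.4
```

```bash
python3 - <<'E'
from h import *
import pickle
s=manip.read_state();print(s["eef_pos"],s["eef_rot"],s["qd"])
p,d=manip.camera("wrist");pickle.dump((s,p,d),open("w2.pkl","wb"))
cv2.imwrite("pics/w2.png",cv2.convertScaleAbs(p[:,:,::-1],alpha=1.3))
E
```

```text
[448.72146434 -70.73900775 205.72783117] [-3.14104814e+00 -4.85972409e-04 -8.23487809e-01] [ 0.02006667  0.0171946  -0.00831602 -0.00030374  0.00040666 -0.00872104]
```

View pics/w2.png

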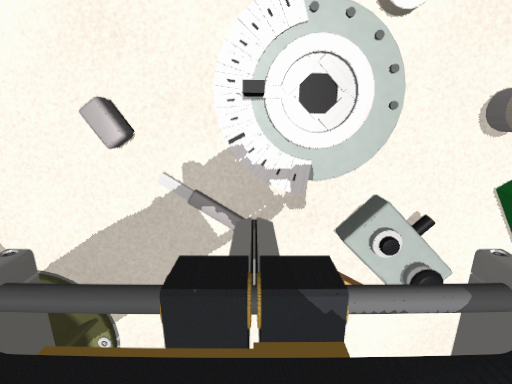

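The wrist view is now clear. The ring centre is at (318,92), the tab at (254,89), the long mark at (237,139) and the small button at (389,245). I'll enlarge the damper.

```bash
python3 - <<'E'
import pickle,cv2
s,p,d=pickle.load(open("w2.pkl","rb"));p=p[:,:,::-1]
cv2.imwrite("pics/w2a.png",cv2.resize(p[20:200,200:420][:,:,:],None,fx=3.6,fy=3.333,interpolation=cv2.INTER_CUBIC) if 0 else cv2.resize(p[70:170,205:305],(600,600),interpolation=cv2.INTER_CUBIC))
cv2.imwrite("pics/w2b.png",cv2.resize(p[195:295,330:460],(780,600),interpolation=cv2.INTER_CUBIC))
E
```

```text
(no output)
```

View pics/w2a.png

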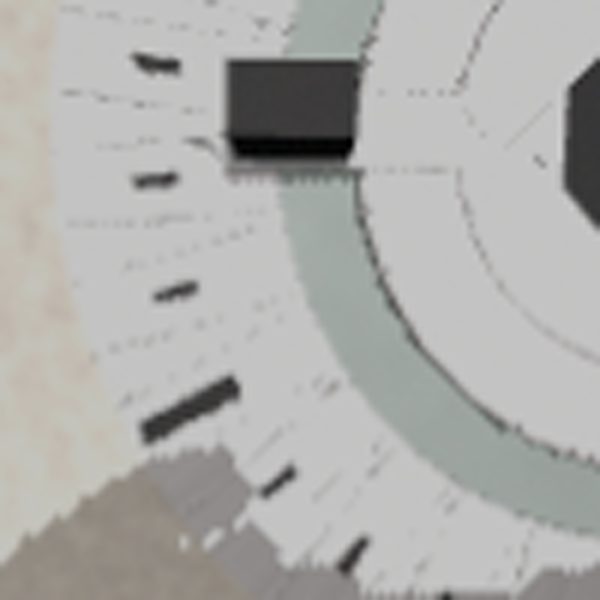

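View pics/w2b.png

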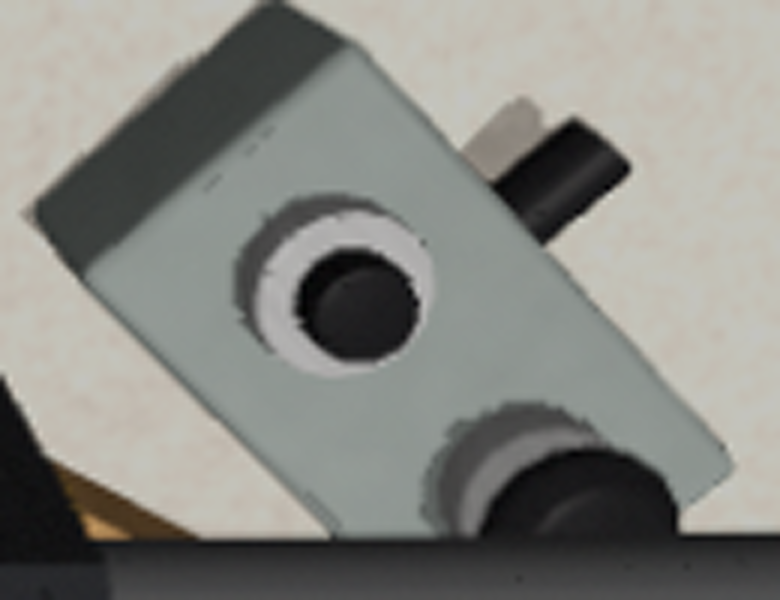

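```bash
python3 - <<'E'
from h import *
import pickle
from scipy.optimize import least_squares
s,p,d=pickle.load(open("w2.pkl","rb"))
E=ext("wrist",s); cam=-E[2].T@E[3]; print("cam",cam.round(1))
hsv=cv2.cvtColor(p,cv2.COLOR_RGB2HSV)
print(hsv[160,320],hsv[150,370],hsv[110,270])
h=hsv[...,0].astype(int);m=((h>50)&(h<100)&(hsv[...,1]>10)).astype(np.uint8)
m[:, :200]=0;m[185:]=0;m[:,415:]=0
m=cv2.morphologyEx(m,cv2.MORPH_OPEN,np.ones((3,3)))
cv2.imwrite("pics/m2.png",m*255)
ys,xs=np.nonzero(m)
ax=np.array([578,-54.])
def fit(pts,r,c0):
    f=lambda c:np.hypot(pts[:,0]-c[0],pts[:,1]-c[1])-c[2]
    q=least_squares(f,[*c0,r],loss="soft_l1",f_scale=0.7);return q.x,np.std(f(q.x))
for z,r,outer in((34,108,1),(46,65,0)):
    P=cast(E,np.c_[xs,ys],z); v=P[:,:2]-ax; a=np.arctan2(v[:,1],v[:,0]);rr=np.hypot(v[:,0],v[:,1])
    pts=[]
    for b in np.arange(-np.pi,np.pi,0.05):
        k=abs(a-b)<.025
        if k.sum()<8: continue
        i=np.flatnonzero(k)[(np.argmax if outer else np.argmin)(rr[k])]
        # reject implausible
        if abs(rr[i]-r)<9: pts.append(P[i,:2])
    pts=np.array(pts);print(z,len(pts),fit(pts,r,ax))
def C(x,y):return ((x+.5)/6-.5+205,(y+.5)/6-.5+70)
np.set_printoptions(suppress=True,precision=2)
print("tab top",cast(E,[C(*q) for q in((228,60),(360,60),(228,135),(354,135),(293,97))],96))
print("mark",cast(E,[C(*q) for q in((237,388),(143,434))],38))
B=lambda x,y:((x+.5)/6-.5+330,(y+.5)/6-.5+195)
print("btn",cast(E,[B(360,304)],67),"mush",cast(E,[B(580,540)],79))
E
```

```text
cam [502.6 -21.1 385.5]
[ 75  13 159] [ 75  10 154] [  0   0 195]
34 67 (array([578.5953871 , -56.44340796, 104.10726865]), np.float64(1.2863533400836904))
46 120 (array([578.03546075, -55.38930678,  65.68320087]), np.float64(1.26774223369082))
tab top [[524.02  13.74  96.  ]
 [538.73  -2.09  96.  ]
 [515.4    5.88  96.  ]
 [529.58  -9.38  96.  ]
 [527.07   2.05  96.  ]]
mark [[482.76 -23.3   38.  ]
 [462.63 -15.34  38.  ]]
btn [[ 508.42 -250.05   67.  ]] mush [[ 505.17 -318.97   79.  ]]
```

View pics/m2.png

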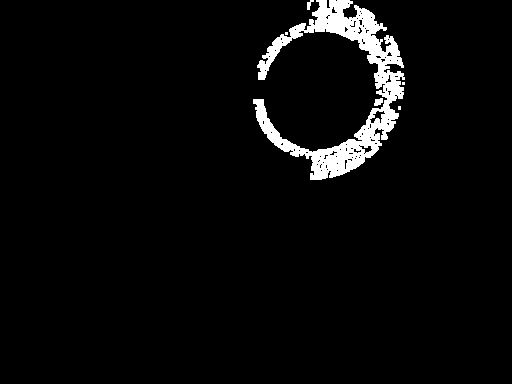

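The axis is at about (578,-55). The tab is at 2.300 rad (radius 76.5, expected 77) and the mark at 2.815 rad, so the turn needed is about +0.515 rad. The button is at (508,-250). Next I move behind the tab's clockwise face and down.

Request:
{"api": "arm_command", "payload": {"steps": [[0,[0,-3.3,0],0],[0,[0,-3.3,0],0],[0,[0,-3.3,0],0],[0,[0,-3.3,0],0.02],[0,[0,0,0],0]]}}

```text
clock: 2.87
eef_pos: [547.7, 23.3, 204.3]
eef_rot: [3.142, 0.001, -0.839]
wrist_force: [-0.3, -0.0, -1.2]
finger_gap: 0.4
```

Request:
{"api": "arm_command", "payload": {"steps": [[0,[0,0,3.5],0],[0,[0,0,3.5],0],[0,[0,0,0],0],[0,[0,0,0],0]]}}

```text
clock: 3.2
eef_pos: [544.5, 19.7, 134.8]
eef_rot: [3.139, 0.002, -0.841]
wrist_force: [-0.6, -0.7, -0.2]
finger_gap: 0.7
```

Request:
{"api": "arm_command", "payload": {"steps": [[0,[0,0,3.5],0],[0,[0,0,3.4],0],[0,[0,0,0],0],[0,[0,0,0],0]]}}

```text
clock: 3.53
eef_pos: [545.4, 19.3, 67.9]
eef_rot: [3.141, 0.0, -0.841]
wrist_force: [-0.3, -0.4, 0.9]
finger_gap: 0.4
```

```bash
python3 - <<'E'
import numpy as np
# commanded TCP path: offset back b, ring angle th; express rows in tool axes
ax=np.array([578,-55.]);R=77;b=14
def pose(th,b): t=np.array([-np.sin(th),np.cos(th)]);return ax+R*np.array([np.cos(th),np.sin(th)])-b*t, th-np.pi
P=[pose(2.30,25),pose(2.30,18)]+[pose(th,14) for th in np.arange(2.30,2.80,.04)]
from cell import manip
s=manip.read_state();print(s["eef_pos"],s["eef_rot"],s["wrist_force"])
cur,yaw=s["eef_pos"][:2],s["eef_rot"][2]
for q,w in P[1:]:
    d=q-cur;print(q.round(1),"x %.2f y %.2f turn %.3f"%(d@[np.cos(yaw),np.sin(yaw)]/10,d@[np.sin(yaw),-np.cos(yaw)]/10,yaw-w));cur,yaw=q,w
E
```

```text
[545.41578152  19.26301749  67.90338658] [ 3.14146117e+00  1.62470598e-04 -8.41079345e-01] [-0.29293078 -0.39287927  0.94021067]
[540.1  14.4] x 0.01 y 0.72 turn 0.001
[537.1  11.7] x 0.00 y 0.40 turn 0.000
[534.5  10.1] x -0.05 y 0.31 turn -0.040
[531.9   8.3] x -0.05 y 0.31 turn -0.040
[529.4   6.4] x -0.05 y 0.31 turn -0.040
[527.    4.4] x -0.05 y 0.31 turn -0.040
[524.7   2.3] x -0.05 y 0.31 turn -0.040
[5.224e+02 1.000e-01] x -0.05 y 0.31 turn -0.040
[520.3  -2.1] x -0.05 y 0.31 turn -0.040
[518.2  -4.5] x -0.05 y 0.31 turn -0.040
[516.2  -6.9] x -0.05 y 0.31 turn -0.040
[514.4  -9.4] x -0.05 y 0.31 turn -0.040
[512.6 -12. ] x -0.05 y 0.31 turn -0.040
[510.9 -14.7] x -0.05 y 0.31 turn -0.040
```

Request:
{"api": "arm_command", "payload": {"steps": [[0,[0,0.7,0],0],[0,[0,0.4,0],0],[0,[-0.05,0.31,0],-0.04],[0,[-0.05,0.31,0],-0.04],[0,[-0.05,0.31,0],-0.04]]}}

```text
clock: 3.95
eef_pos: [530.0, 6.2, 69.0]
eef_rot: [-3.139, -0.003, -0.719]
wrist_force: [2.3, 0.2, 3.2]
finger_gap: 0.4
```

Request:
{"api": "arm_command", "payload": {"steps": [[0,[-0.05,0.31,0],-0.04],[0,[-0.05,0.31,0],-0.04],[0,[-0.05,0.31,0],-0.04],[0,[-0.05,0.31,0],-0.04]]}}

```text
clock: 4.28
eef_pos: [520.8, -2.4, 68.9]
eef_rot: [-3.139, -0.004, -0.559]
wrist_force: [1.8, 1.4, 2.0]
finger_gap: 0.6
```

```bash
python3 - <<'E'
from h import *
s=manip.read_state();print(s["eef_pos"],s["eef_rot"],s["wrist_force"])
p,d=manip.camera("top")
a=np.hstack([cv2.resize(p[125:225,210:310],(600,600),interpolation=cv2.INTER_CUBIC)])
cv2.imwrite("pics/t2.png",cv2.convertScaleAbs(a[:,:,::-1],alpha=1.4))
E
```

```text
[520.83197592  -2.37152662  68.93235199] [-3.13934349 -0.00352915 -0.55923513] [1.8174724  1.3858735  1.96745586]
```

View pics/t2.png

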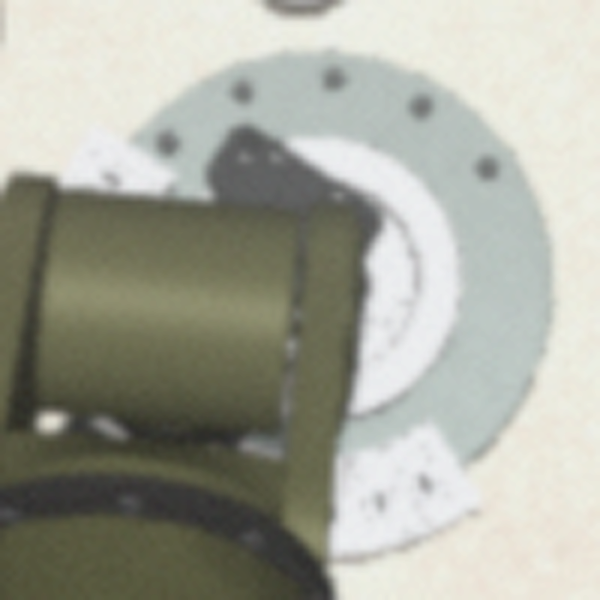

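The top view is blocked by the arm over the damper's left side (around 200,350). The wrist shows about 2 N, which fits the tab being pushed. I'll continue, stop short, back off and look.

Request:
{"api": "arm_command", "payload": {"steps": [[0,[-0.05,0.31,0],-0.04],[0,[-0.05,0.31,0],-0.04],[0,[-0.05,0.31,0],-0.04],[0,[-0.05,0.31,0],-0.04],[0,[0,0,0],0]]}}

```text
clock: 4.75
eef_pos: [512.6, -12.5, 68.1]
eef_rot: [-3.141, -0.002, -0.4]
wrist_force: [-0.3, -0.1, 0.2]
finger_gap: 0.6
```

Request:
{"api": "arm_command", "payload": {"steps": [[0,[0,-1.0,0],0],[0,[0,-1.0,0],0],[0,[0,0,-3.5],0],[0,[0,0,-3.5],0],[0,[0,0,-3.5],0]]}}

```text
clock: 5.17
eef_pos: [519.9, 7.6, 172.9]
eef_rot: [3.141, 0.001, -0.401]
wrist_force: [0.5, -0.0, 1.1]
finger_gap: 0.6
```

Request:
{"api": "arm_command", "payload": {"steps": [[0,[0,4.0,-2],0],[0,[0,4.0,0],0],[0,[0,4.0,0],0],[0,[0,3.0,0],0],[0,[0,0,0],0]]}}

```text
clock: 5.58
eef_pos: [461.4, -132.0, 190.6]
eef_rot: [3.141, -0.001, -0.405]
wrist_force: [0.5, 0.9, -0.4]
finger_gap: 0.2
```

Request:
{"api": "arm_command", "payload": {"steps": [[0,[0,0,0],0],[0,[0,0,0],0],[0,[0,0,0],0]]}}

```text
clock: 5.83
eef_pos: [463.0, -128.0, 190.1]
eef_rot: [-3.141, 0.0, -0.4]
wrist_force: [0.1, -0.0, -0.4]
finger_gap: 0.3
```

```bash
python3 - <<'E'
from h import *
import pickle
s=manip.read_state();print(s["eef_pos"],s["eef_rot"],s["qd"])
p,d=manip.camera("wrist");pickle.dump((s,p,d),open("w3.pkl","wb"))
cv2.imwrite("pics/w3.png",cv2.convertScaleAbs(p[:,:,::-1],alpha=1.3))
E
```

```text
[ 462.99595018 -128.04374959  190.09208352] [-3.14147527e+00  1.43726439e-04 -4.00012759e-01] [ 0.00314276  0.00132548  0.00234525 -0.00182923 -0.00149929 -0.00861117]
```

View pics/w3.png

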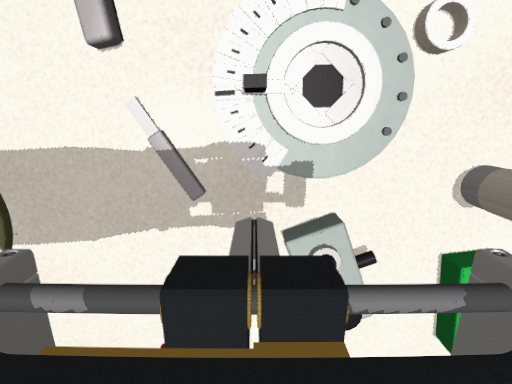

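The tab now sits at (256,83), just short of the long mark at (225,93). I'll enlarge it and measure.

```bash
python3 - <<'E'
import pickle,cv2
s,p,d=pickle.load(open("w3.pkl","rb"))
cv2.imwrite("pics/w3a.png",cv2.resize(p[55:125,200:290,::-1],None,fx=8.5,fy=8.5,interpolation=cv2.INTER_CUBIC))
E
```

```text
(no output)
```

View pics/w3a.png

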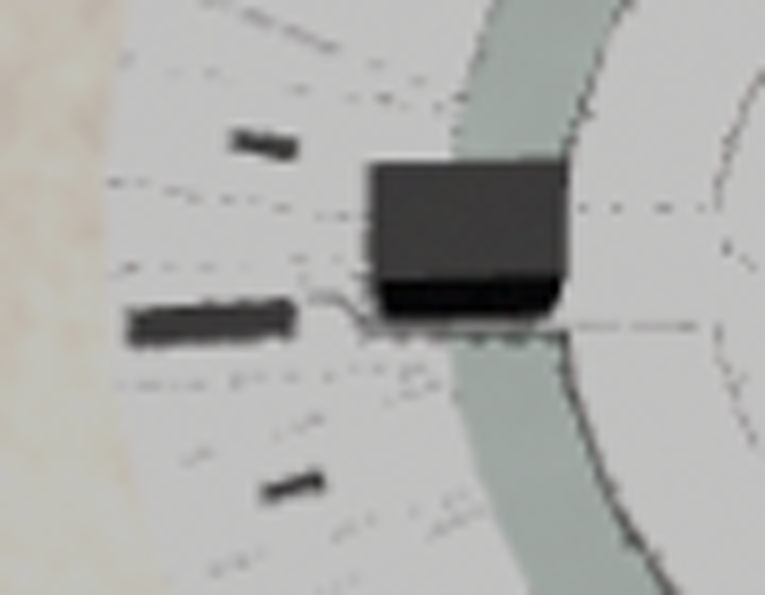

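```bash
python3 - <<'E'
from h import *
import pickle
np.set_printoptions(suppress=True,precision=3)
s,p,d=pickle.load(open("w3.pkl","rb"));E=ext("wrist",s)
C=lambda x,y:((x+.5)/8.5-.5+200,(y+.5)/8.5-.5+55)
inv=lambda q:((q[:,0]-200+.5)*8.5-.5,(q[:,1]-55+.5)*8.5-.5)
hexc=cast(E,[(322.5,86)],40);print("hex@40",hexc)
for nm,px,z in (("tabtop",[C(372,162),C(567,162),C(372,278),C(565,278)],96),("lever up/lo",[C(650,208),C(650,327)],46.5),("mark",[C(293,317),C(128,328)],38),("marklong edges",[C(293,300),C(293,336),C(128,310),C(128,346)],38)):
    q=cast(E,px,z);m=q.mean(0)
    for ax in((578,-55),(578,-56)):
        v=q[:,:2]-ax;vm=m[:2]-ax;print(nm,q[0].round(1),"r",np.hypot(*v.T),"th",np.arctan2(v[:,1],v[:,0]),"mean",np.hypot(*vm),np.arctan2(vm[1],vm[0]))
E
```

```text
hex@40 [[577.76  -55.473  40.   ]]
tabtop [499.2 -17.8  96. ] r [87.124 65.934 87.544 66.446] th [2.701 2.687 2.838 2.868] mean 76.52397361079419 2.773180709660181
tabtop [499.2 -17.8  96. ] r [87.556 66.379 87.848 66.723] th [2.691 2.674 2.827 2.854] mean 76.88976762918398 2.7610474524777056
lever up/lo [531.4 -29.1  46.5] r [53.34  53.485] th [2.634 2.909] mean 52.91058017486876 2.7716716741570644
lever up/lo [531.4 -29.1  46.5] r [53.833 53.724] th [2.618 2.891] mean 53.28028024294286 2.754171700357038
mark [483.3 -22.5  38. ] r [100.118 122.297] th [2.811 2.809] mean 111.20707228814898 2.809928111106446
mark [483.3 -22.5  38. ] r [100.447 122.626] th [2.801 2.802] mean 111.5366971967955 2.801450964141145
marklong edges [484.2 -20.5  38. ] r [ 99.959 100.35  122.091 122.546] th [2.789 2.835 2.791 2.828] mean 111.21279055589827 2.810530779734238
marklong edges [484.2 -20.5  38. ] r [100.309 100.657 122.438 122.858] th [2.78  2.825 2.783 2.82 ] mean 111.54184705845645 2.802052266308852
```

About 0.038 rad (3 mm at the tab) remains. I'll go back behind the clockwise face for a slow final push.

Request:
{"api": "arm_command", "payload": {"steps": [[0,[0,-3.4,0],0],[0,[0,-3.4,0],0],[0,[0,-3.4,0],0],[0,[0,-3.3,0],-0.03],[0,[0,0,0],0]]}}

```text
clock: 6.3
eef_pos: [516.4, 0.2, 189.9]
eef_rot: [-3.141, 0.0, -0.365]
wrist_force: [0.6, -0.4, 1.0]
finger_gap: 0.6
```

Request:
{"api": "arm_command", "payload": {"steps": [[0,[0,0,2.5],0],[0,[0,0,2.5],0],[0,[0,0,0],0],[0,[0,0,0],0]]}}

```text
clock: 6.63
eef_pos: [514.8, -4.4, 139.8]
eef_rot: [3.141, 0.002, -0.37]
wrist_force: [0.1, -0.4, 1.1]
finger_gap: 0.6
```

Request:
{"api": "arm_command", "payload": {"steps": [[0,[0,0,3.6],0],[0,[0,0,3.6],0],[0,[0,0,0],0],[0,[0,0,0],0]]}}

```text
clock: 6.97
eef_pos: [515.3, -4.8, 69.0]
eef_rot: [3.141, 0.001, -0.371]
wrist_force: [0.2, -0.6, 0.6]
finger_gap: 0.7
```

Request:
{"api": "arm_command", "payload": {"steps": [[0,[0,0.3,0],-0.02],[0,[0,0.3,0],-0.02],[0,[0,0.2,0],0],[0,[0,0.1,0],0],[0,[0,0,0],0]]}}

```text
clock: 7.38
eef_pos: [513.0, -13.5, 69.9]
eef_rot: [-3.141, -0.003, -0.332]
wrist_force: [0.0, 0.1, 0.9]
finger_gap: 0.6
```

Request:
{"api": "arm_command", "payload": {"steps": [[0,[0,0.05,0],0],[0,[0,0.05,0],0],[0,[0,0.05,0],0],[0,[0,0,0],0]]}}

```text
clock: 7.72
eef_pos: [511.6, -14.7, 68.2]
eef_rot: [-3.142, -0.0, -0.331]
wrist_force: [1.2, 1.2, 1.4]
finger_gap: 0.6
```

Request:
{"api": "arm_command", "payload": {"steps": [[0,[0,0.06,0],0],[0,[0,0.06,0],0],[0,[0,0.06,0],0],[0,[0,0.05,0],0],[0,[0,0,0],0]]}}

```text
clock: 8.13
eef_pos: [510.7, -17.0, 68.0]
eef_rot: [3.142, 0.0, -0.331]
wrist_force: [-0.3, 1.8, 0.7]
finger_gap: 0.6
```

Request:
{"api": "arm_command", "payload": {"steps": [[0,[0,0,0],0],[0,[0,0,0],0]]}}

```text
clock: 8.3
eef_pos: [510.7, -17.0, 68.0]
eef_rot: [3.141, 0.0, -0.331]
wrist_force: [-1.3, 0.8, 1.0]
finger_gap: 0.4
```

Back off and look again.

Request:
{"api": "arm_command", "payload": {"steps": [[0,[0,-1.0,0],0],[0,[0,-1.0,0],0],[0,[0,0,-4],0],[0,[0,0,-4],0],[0,[0,0,-4],0]]}}

```text
clock: 8.72
eef_pos: [517.1, 3.0, 189.4]
eef_rot: [3.141, 0.001, -0.33]
wrist_force: [-0.6, -0.1, -0.2]
finger_gap: 0.5
```

Request:
{"api": "arm_command", "payload": {"steps": [[0,[0,4.0,0],0],[0,[0,4.0,0],0],[0,[0,4.0,0],0],[0,[0,3.0,0],0],[0,[0,0,0],0]]}}

```text
clock: 9.13
eef_pos: [467.6, -143.0, 188.2]
eef_rot: [3.141, -0.0, -0.334]
wrist_force: [0.1, -0.2, 0.1]
finger_gap: 0.5
```

Request:
{"api": "arm_command", "payload": {"steps": [[0,[0,0,0],0],[0,[0,0,0],0],[0,[0,0,0],0]]}}

```text
clock: 9.38
eef_pos: [469.0, -138.8, 188.0]
eef_rot: [-3.142, 0.0, -0.33]
wrist_force: [0.1, 0.3, -0.0]
finger_gap: 0.6
```

```bash
python3 - <<'E'
from h import *
import pickle
s=manip.read_state();print(s["eef_pos"],s["eef_rot"],s["qd"])
p,d=manip.camera("wrist");pickle.dump((s,p,d),open("w4.pkl","wb"))
cv2.imwrite("pics/w4.png",cv2.convertScaleAbs(p[:,:,::-1],alpha=1.3))
E=ext("wrist",s);u,v=proj(E,[[507,-30,80]])[0].astype(int);print(u,v)
x0,y0=u-50,v-35;print(x0,y0)
cv2.imwrite("pics/w4a.png",cv2.resize(p[y0:y0+70,x0:x0+90,::-1],None,fx=8.5,fy=8.5,interpolation=cv2.INTER_CUBIC))
E
```

```text
[ 469.04295277 -138.75038855  188.02227776] [-3.14150247e+00  1.17068347e-04 -3.29659193e-01] [ 2.03024786e-03 -1.72971120e-04  1.35731530e-03  1.15959681e-04
 -6.64410057e-05 -4.11703074e-03]
254 76
204 41
```

View pics/w4a.png

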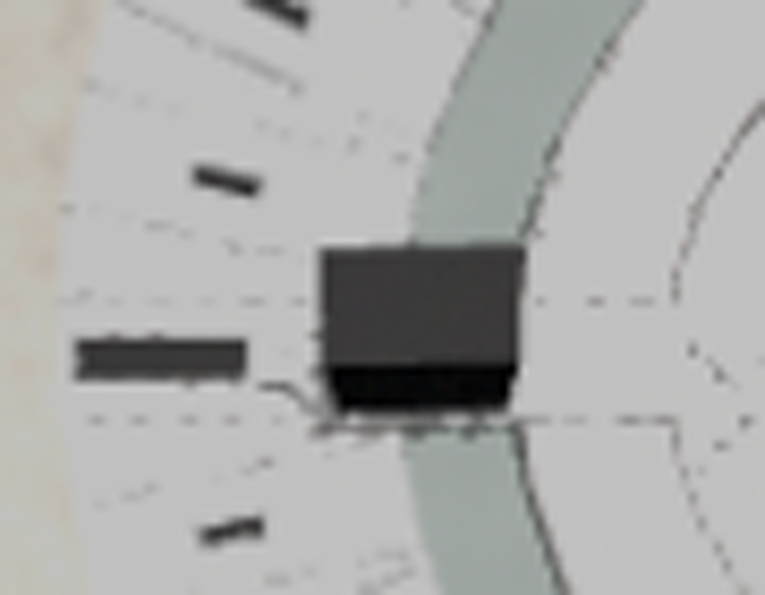

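View pics/w4.png

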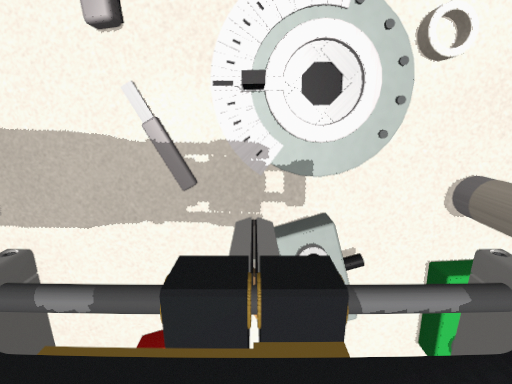

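The crop shows the tab at (422,330), the lever edges at rows 300 and 420 (midline 360), and the long mark's midline at row 360. They look aligned; I'll put a number on it.

```bash
python3 - <<'E'
from h import *
import pickle
np.set_printoptions(suppress=True,precision=3)
s,p,d=pickle.load(open("w4.pkl","rb"));E=ext("wrist",s)
C=lambda x,y:((x+.5)/8.5-.5+204,(y+.5)/8.5-.5+41)
print("hex",cast(E,[(321.5,83)],40))
th={}
for nm,px,z in (("tabtop",[C(320,247),C(524,247),C(322,364),C(518,364)],96),("lever",[C(620,300),C(620,421)],46.5),("mark",[C(246,340),C(246,379),C(76,342),C(76,381)],38)):
    m=cast(E,px,z).mean(0)
    for ax in((578,-55),(577.7,-55.6)): v=m[:2]-ax;print(nm,m.round(1),np.hypot(*v),np.arctan2(v[1],v[0]))
q=cast(E,[C(620,300),C(620,421),C(680,300),C(680,420)],46.5);print(q)
# predicted tip pixel for angles
for t in(2.80,2.81,2.82):
    P=[578+98*np.cos(t),-55+98*np.sin(t),44];u=proj(E,[P])[0];print(t,((u[0]-203.5)*8.5-.5,(u[1]-40.5)*8.5-.5))
E
```

```text
hex [[577.66  -54.956  40.   ]]
tabtop [505.  -31.9  96. ] 76.5395371445097 2.8346687485160493
tabtop [505.  -31.9  96. ] 76.43770546290766 2.8260001590478856
lever [529.3 -39.5  46.5] 51.110576424949684 2.833978449453693
lever [529.3 -39.5  46.5] 51.01063475008831 2.820987245706621
mark [472.9 -19.1  38. ] 111.05130842179533 2.8126740887345147
mark [472.9 -19.1  38. ] 110.96319374145382 2.8066834064781587
[[531.524 -32.527  46.5  ]
 [527.053 -46.521  46.5  ]
 [538.794 -34.988  46.5  ]
 [534.442 -48.894  46.5  ]]
2.8 (np.float64(256.4385414891365), np.float64(344.048446042823))
2.81 (np.float64(256.5016299061833), np.float64(352.0758305577983))
2.82 (np.float64(256.6403333254667), np.float64(360.09206133924965))
```

```bash
python3 - <<'E'
import pickle,cv2,numpy as np
s,p,d=pickle.load(open("w4.pkl","rb"))
a=p[60:105,212:282].astype(float).mean(2)
a=np.clip((a-170)*255/35,0,255).astype(np.uint8)
cv2.imwrite("pics/w4n.png",cv2.resize(a,None,fx=11,fy=11,interpolation=cv2.INTER_NEAREST))
dd=d[60:105,212:282];print(dd.min(),dd.max(), np.round(d[76:92:1,232:242:2],1))
b=np.clip((dd-330)*255/40,0,255).astype(np.uint8)
E
```

```text
0.0 350.0819 [[306.1 307.8 306.1 307.7 305.9]
 [307.5 307.  306.9 306.2 306.4]
 [306.7 307.7 306.6 306.6 308.3]
 [307.  308.7 306.6 306.5 298.4]
 [305.8 307.8 307.5 307.7 300. ]
 [306.3 307.2 308.  298.4 299.8]
 [307.2 300.3 299.8 299.9 299.3]
 [306.1 300.3 300.1 299.6 299.4]
 [307.2 298.9 300.7 299.6 299.7]
 [307.7 300.3 300.  301.7 299.5]
 [309.  302.9 301.2 299.8 300.1]
 [309.8 309.3 309.4 309.1 300.1]
 [309.5 309.1 310.4 309.6 299.8]
 [310.8 310.2 310.  310.2 309. ]
 [310.  310.3 309.7 310.4 311.1]
 [310.6 309.6 310.5 310.8 309.9]]
```

View pics/w4n.png

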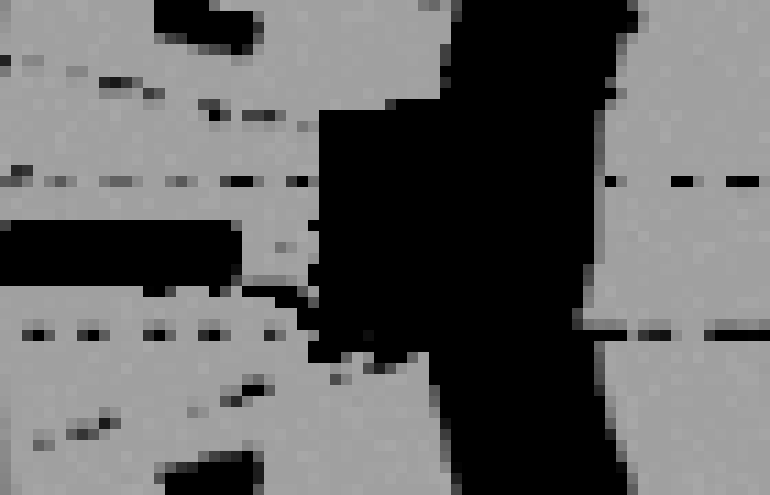

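The depth image shows the nose tip at about (234,84), i.e. about 2.832 rad. Tab, lever and nose all say roughly 0.02 rad (2 mm) past the mark at 2.812. I'll nudge it back with a single touch on the counter-clockwise face. The measured contact offset is 16 mm.

Request:
{"api": "arm_command", "payload": {"steps": [[0,[0,-3.0,0],0],[0,[0,-3.0,0],0],[0,[0,-2.8,0],0],[0,[0,0,0],0],[0,[0,0,0],0]]}}

```text
clock: 9.85
eef_pos: [497.5, -55.0, 187.9]
eef_rot: [3.141, 0.0, -0.328]
wrist_force: [-0.6, -0.7, -1.1]
finger_gap: 0.5
```

Request:
{"api": "arm_command", "payload": {"steps": [[0,[0,0,4.0],0],[0,[0,0,4.0],0],[0,[0,0,4.0],0],[0,[0,0,0],0],[0,[0,0,0],0]]}}

```text
clock: 10.27
eef_pos: [496.5, -56.9, 67.8]
eef_rot: [3.141, 0.003, -0.331]
wrist_force: [0.1, 0.0, 1.4]
finger_gap: 0.8
```

Request:
{"api": "arm_command", "payload": {"steps": [[0,[0,-0.4,0],0],[0,[0,-0.3,0],0],[0,[0,-0.2,0],0],[0,[0,0,0],0],[0,[0,0,0],0]]}}

```text
clock: 10.68
eef_pos: [500.5, -48.0, 69.0]
eef_rot: [-3.141, -0.002, -0.331]
wrist_force: [-0.5, 0.5, 0.4]
finger_gap: 0.3
```

Request:
{"api": "arm_command", "payload": {"steps": [[0,[0,-0.1,0],0],[0,[0,-0.05,0],0],[0,[0,0,0],0],[0,[0,0,0],0]]}}

```text
clock: 11.02
eef_pos: [500.6, -46.7, 68.1]
eef_rot: [3.142, 0.0, -0.331]
wrist_force: [0.2, -0.2, -0.7]
finger_gap: 0.8
```

Request:
{"api": "arm_command", "payload": {"steps": [[0,[0,-0.05,0],0],[0,[0,-0.05,0],0],[0,[0,0,0],0]]}}

```text
clock: 11.27
eef_pos: [500.8, -45.8, 68.1]
eef_rot: [3.141, 0.0, -0.331]
wrist_force: [-0.6, -0.7, 0.3]
finger_gap: 0.3
```

Request:
{"api": "arm_command", "payload": {"steps": [[0,[0,-0.05,0],0],[0,[0,0,0],0],[0,[0,0,0],0]]}}

```text
clock: 11.52
eef_pos: [501.0, -45.3, 68.0]
eef_rot: [-3.142, 0.0, -0.331]
wrist_force: [-1.5, -0.8, 0.1]
finger_gap: 0.6
```

Request:
{"api": "arm_command", "payload": {"steps": [[0,[0,1.0,0],0],[0,[0,1.0,0],0],[0,[0,0,-4],0],[0,[0,0,-4],0],[0,[0,0,-4],0]]}}

```text
clock: 11.93
eef_pos: [493.8, -65.1, 189.5]
eef_rot: [3.142, 0.001, -0.332]
wrist_force: [-0.3, 0.3, 0.0]
finger_gap: 0.7
```

Request:
{"api": "arm_command", "payload": {"steps": [[0,[0,4.0,0],0],[0,[0,3.8,0],0],[0,[0,0,0],0],[0,[0,0,0],0],[0,[0,0,0],0]]}}

```text
clock: 12.35
eef_pos: [469.0, -138.3, 188.0]
eef_rot: [-3.141, 0.0, -0.332]
wrist_force: [-0.3, 0.0, -0.9]
finger_gap: 0.8
```

```bash
cat > look.py <<'E'
from h import *
import pickle,sys
n=sys.argv[1]
s=manip.read_state();print(s["eef_pos"],s["eef_rot"],abs(s["qd"]).max())
p,d=manip.camera("wrist");pickle.dump((s,p,d),open(n+".pkl","wb"))
E=ext("wrist",s);u,v=proj(E,[[507,-30,80]])[0].astype(int)
x0,y0=u-50,v-35;print("crop",x0,y0)
cv2.imwrite(f"pics/{n}.png",cv2.resize(p[y0:y0+70,x0:x0+90,::-1],None,fx=8.5,fy=8.5,interpolation=cv2.INTER_CUBIC))
# depth -> world points; nose = z 41..46.5, r 89..98 ; tab top z 90..100; mark = dark & z<41, r 101..121
vv,uu=np.mgrid[y0:y0+70,x0:x0+90];uu=uu.ravel();vv=vv.ravel();dz=d[vv,uu]
c=cv2.undistortPoints(np.c_[uu,vv].astype(float).reshape(-1,1,2),E[0],E[1]).reshape(-1,2)
W=(np.c_[c,np.ones(len(c))]*dz[:,None]-E[3])@E[2]
g=p[vv,uu].mean(1);ax=np.array([578,-55.])
r=np.hypot(*(W[:,:2]-ax).T);z=W[:,2];ok=dz>0
def rep(k,nm,zz):
    q=cast(E,np.c_[uu[k],vv[k]],zz)[:,:2]-ax;m=q.mean(0);print(nm,k.sum(),np.median(z[k]).round(1),"r %.1f th %.4f"%(np.hypot(*m),np.arctan2(m[1],m[0])))
near=abs(np.arctan2(W[:,1]+55,W[:,0]-578)-2.82)<.12
rep(ok&(z>41)&(z<50)&(r>91)&(r<99)&near,"nose",44)
rep(ok&(z>92)&near,"tab",96)
rep(ok&(g<110)&(z<43)&(r>100)&(r<123)&near,"mark",38)
E
sed 's/^s=manip.*/pass/;s/^p,d=manip.camera.*/s,p,d=pickle.load(open("w4.pkl","rb"))/' look.py > /tmp/l.py; cp /tmp/l.py l4.py; python3 l4.py old; python3 look.py w5
```

```text
crop 204 41
nose 37 47.5 r 94.4 th 2.8328
tab 347 96.5 r 77.2 th 2.8372
mark 98 39.4 r 111.2 th 2.8126
[ 468.99055851 -138.31314251  187.97750523] [-3.14134757e+00  1.39367505e-04 -3.32126215e-01] 0.028928170745831847
crop 204 41
nose 34 47.6 r 94.6 th 2.8160
tab 346 96.4 r 77.1 th 2.8202
mark 98 39.4 r 111.0 th 2.8084
```

View pics/w5.png

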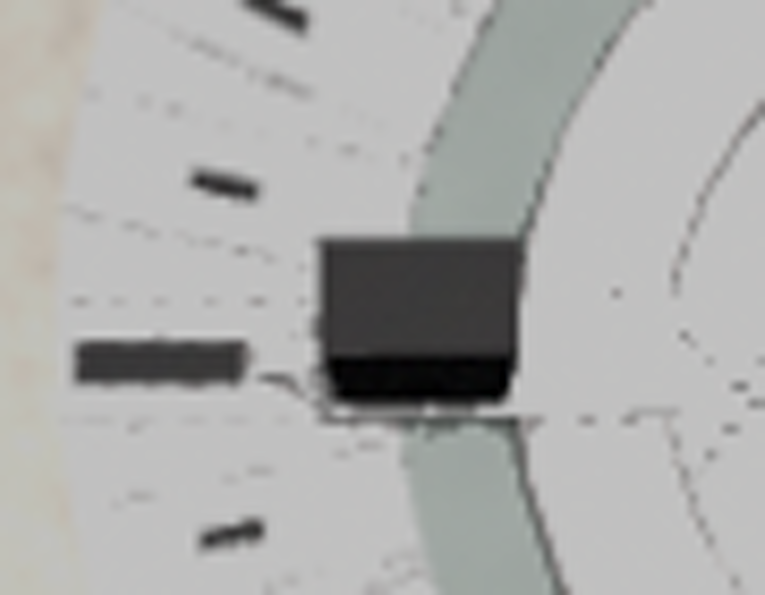

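The lever's nose now reads 2.816 rad against 2.808 for the mark, under 1 mm off at the tip. That's good. Next is the button at (508.3,-250.3); the top and wrist cameras agree on it within 1 mm.

Request:
{"api": "arm_command", "payload": {"steps": [[0,[2.5,3.1,0],0],[0,[2.5,3.1,0],0],[0,[2.4,3.1,0],0],[0,[0,0,0],0],[0,[0,0,0],0]]}}

```text
clock: 12.82
eef_pos: [509.2, -250.3, 187.0]
eef_rot: [-3.141, 0.002, -0.332]
wrist_force: [-0.2, 0.5, -0.5]
finger_gap: 0.4
```

Request:
{"api": "arm_command", "payload": {"steps": [[0,[0,0,3.5],0],[0,[0,0,3.5],0],[0,[0,0,3.0],0],[0,[0,0,0],0],[0,[0,0,0],0]]}}

```text
clock: 13.23
eef_pos: [508.8, -248.5, 88.0]
eef_rot: [-3.141, 0.002, -0.329]
wrist_force: [-0.0, -0.1, 0.3]
finger_gap: 0.1
```

```bash
python3 - <<'E'
from h import *
s=manip.read_state();print(s["eef_pos"],s["eef_rot"],s["wrist_force"])
p,d=manip.camera("wrist");cv2.imwrite("pics/b1.png",cv2.convertScaleAbs(p[:,:,::-1],alpha=1.3))
p,d=manip.camera("scene");cv2.imwrite("pics/b2.png",cv2.convertScaleAbs(cv2.resize(p[100:220,150:310,::-1],(800,600),interpolation=cv2.INTER_CUBIC),alpha=1.4))
E
```

```text
[ 508.82738019 -248.5292       88.02691711] [-3.14105985e+00  2.06252403e-03 -3.29466602e-01] [-0.00406307 -0.12557429  0.33246423]
```

View pics/b1.png

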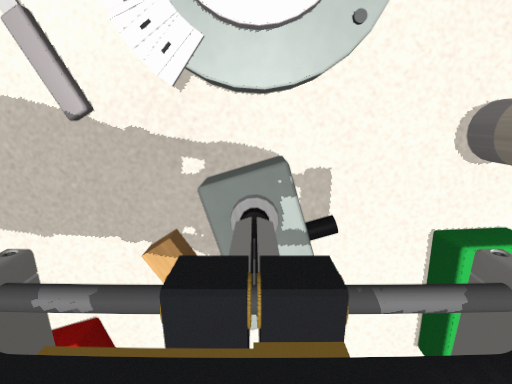

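View pics/b2.png

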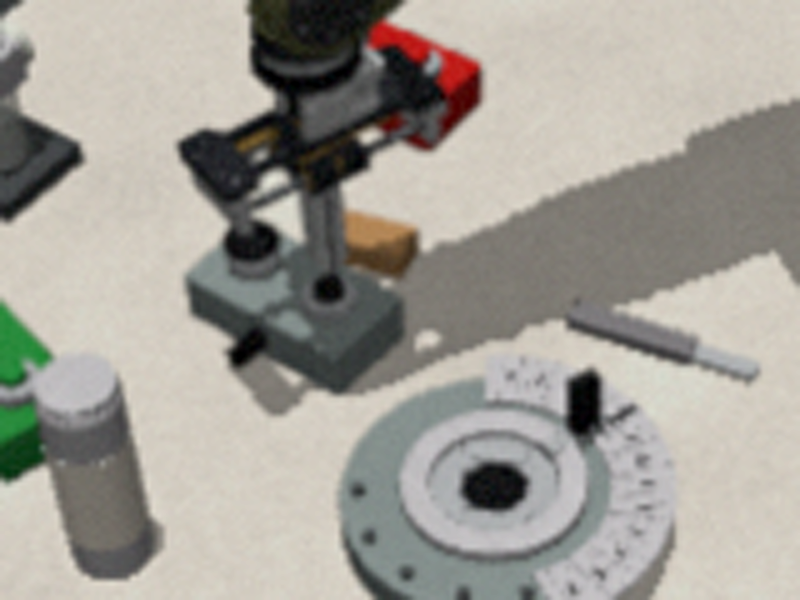

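The wrist view has the shut fingers centred over the small button's collar at (254,212). The scene crop has the tip just above the small button at (330,285), clear of the mushroom at (250,240). Pressing now.

Request:
{"api": "arm_command", "payload": {"steps": [[0,[0,0,1.2],0],[0,[0,0,0.6],0],[0,[0,0,0.3],0],[0,[0,0,0.2],0],[0,[0,0,0],0]]}}

```text
clock: 13.75
eef_pos: [508.9, -249.9, 64.9]
eef_rot: [-3.141, 0.0, -0.331]
wrist_force: [-1.3, 1.3, 2.1]
finger_gap: 0.4
```

Request:
{"api": "arm_command", "payload": {"steps": [[0,[0,0,0.2],0],[0,[0,0,0.1],0],[0,[0,0,0.1],0],[0,[0,0,0],0],[0,[0,0,0],0]]}}

```text
clock: 14.17
eef_pos: [509.1, -250.1, 61.3]
eef_rot: [3.142, -0.0, -0.331]
wrist_force: [-1.2, 1.8, 4.5]
finger_gap: 0.3
```

Almost at the stop. I'll press until the force rises past 5 N.

Request:
{"api": "arm_command", "payload": {"steps": [[0,[0,0,0.1],0],[0,[0,0,0.05],0],[0,[0,0,0],0]]}}

```text
clock: 14.42
eef_pos: [509.3, -250.1, 61.0]
eef_rot: [3.141, -0.001, -0.331]
wrist_force: [-6.1, 4.7, 17.9]
finger_gap: 0.4
```

It's bottomed out at 61.0 mm with 18 N. Releasing.

Request:
{"api": "arm_command", "payload": {"steps": [[0,[0,0,-0.5],0],[0,[0,0,-1.0],0],[0,[0,0,-3.5],0],[0,[0,0,-4],0],[0,[0,0,-4],0]]}}

```text
clock: 14.83
eef_pos: [508.4, -249.8, 191.1]
eef_rot: [-3.142, 0.001, -0.331]
wrist_force: [0.7, 0.1, 0.5]
finger_gap: 0.3
```

Request:
{"api": "arm_command", "payload": {"steps": [[0,[-2.5,3,0],0],[0,[-2.5,3,0],0],[0,[-2.5,3,0],0],[0,[-2.5,3,0],0],[0,[0,0,0],0]]}}

```text
clock: 15.25
eef_pos: [371.2, -333.5, 190.1]
eef_rot: [3.141, 0.0, -0.335]
wrist_force: [0.5, -0.1, 0.1]
finger_gap: 0.0
```

Request:
{"api": "arm_command", "payload": {"steps": [[0,[0,2.5,0],0],[0,[0,2.5,0],0],[0,[0,0,0],0],[0,[0,0,0],0],[0,[0,0,0],0]]}}

```text
clock: 15.67
eef_pos: [359.3, -377.8, 189.6]
eef_rot: [-3.141, 0.0, -0.331]
wrist_force: [-0.2, 0.5, 0.3]
finger_gap: 0.5
```

```bash
python3 - <<'E'
from h import *
import pickle
s=manip.read_state();print(s["eef_pos"],s["eef_rot"],s["wrist_force"],s["clock"])
p,d=manip.camera("wrist");pickle.dump((s,p,d),open("w6.pkl","wb"));cv2.imwrite("pics/f1.png",cv2.convertScaleAbs(p[:,:,::-1],alpha=1.3))
p,d=manip.camera("top");cv2.imwrite("pics/f2.png",cv2.convertScaleAbs(p[:,:,::-1],alpha=1.3))
cv2.imwrite("pics/f3.png",cv2.convertScaleAbs(cv2.resize(p[125:225,210:310,::-1],(600,600),interpolation=cv2.INTER_CUBIC),alpha=1.4))
E
```

```text
[ 359.30602761 -377.80706172  189.55189618] [-3.14132792e+00  2.72325775e-04 -3.31114351e-01] [-0.19781231  0.463876    0.29087553] 15.6667
```

View pics/f1.png

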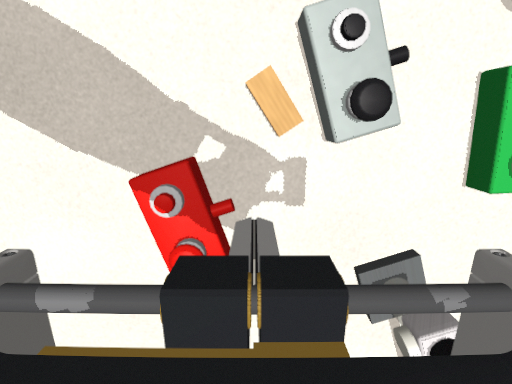

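View pics/f2.png

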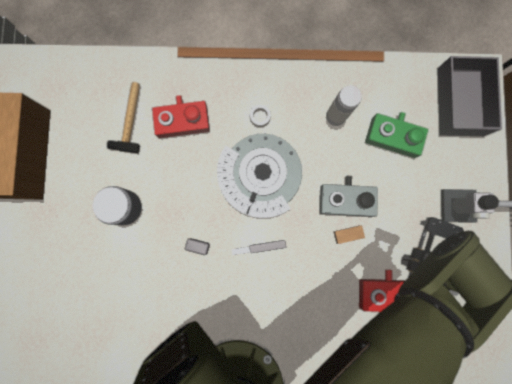

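View pics/f3.png

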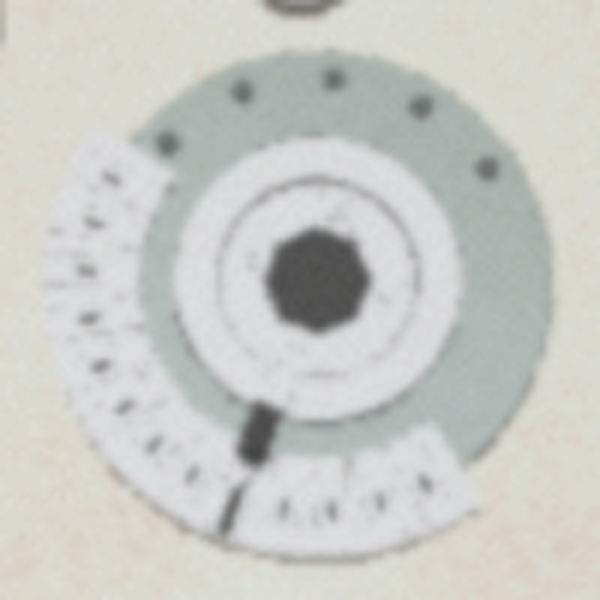

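The lever and tab at (258,433) in the top crop run in line into the long mark at (232,510). The small button at wrist pixel (353,27) is back up. The loose things are where they were, and the tool is clear of everything. Handing in.

```bash
python3 -c "
from cell import manip
print(manip.sign_off())"
```

```text
the job is handed in; nothing more can be done
None
```

The lever's pointer is set at the long mark, the small button was pressed fully down and let back up, and the job is handed in at about 16 s.

- **Lever:** I pushed the tab's clockwise face round with the shut fingers, one face at a time. The first pushes went about 0.02 rad too far, so I nudged it back from the other face.
- **Lever check:** the last wrist-camera measurement put the pointer about 0.008 rad counter-clockwise of the mark, under 1 mm at the tip. The tab alone read 0.012 rad. I left it there. The final top view shows lever and mark in line.
- **Button:** it bottomed out at 61.0 mm with 18 N on the wrist, and was seen back up afterwards. I judged that only by eye and did not measure its height again. The mushroom button was never touched.
- **Bench:** in the final top view the loose things look to be where they started. The robot was clear of everything when I handed in.

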